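# Level and aim the line laser

## Task

Set up the line laser on its levelling base: first turn the two winged foot screws until the bubble of each vial sits between its two lines. Then turn the laser until its window points at the middle of the target card, and only after that slide the orange transport lock on its top fully forward to release it. Both bubbles must still be between their lines at the end; leave the card and the other things on the table alone.

Things in the scene. Friction and masses are not known exactly. Their poses are not given: they have to be found in the camera images.
- station: grey base bolted to the table; origin on the table under the base, x away from the robot, turned up to 0.3 rad. The fixed third foot and the laser's turning axis are 75 back (-x) of it; the foot screws 52 forward, 127 left (+y) and right; each screw is 180 from the laser's axis, in directions at right angles. The aluminium plate's top is 40 above the table
- screw_left_knob (a point): black wing knob of the left foot screw: a straight bar 70 long, 14 thick, 24 tall on a vertical screw; point on the screw axis at the bar's mid height, 74 above the table, x along the bar. Push either wing or grip across the 14. Stays where left (friction 0.06 N m), does not rise or fall, turns freely 5 rad either way from level. Clockwise from above raises this corner of the plate
- screw_right_knob (a point): the same for the right (-y) foot screw, on the same right-hand thread of 8 per turn. The bars' undersides are 22 above the plate, with a hub of radius 15 below them
- vial_left (a point): middle of the left tubular vial, a black block 68 x 24 lying along the arm from the laser's axis to the left screw, 102 from that axis, green face 52 above the table; two dark lines cross it 13 either side of its middle
- bubble_left_mid (a point): middle of the whitish bubble of the left vial, 16 long; runs along the vial to the high end: each radian clockwise on the left screw moves it 7.1 mm towards that screw, anticlockwise away from it (the other screw does not move it). It lies between the lines when within 5 of the vial's middle
- vial_right (a point): middle of the right tubular vial, a black block 68 x 24 lying along the arm from the laser's axis to the right screw, 102 from that axis, green face 52 above the table; two dark lines cross it 13 either side of its middle
- bubble_right_mid (a point): middle of the whitish bubble of the right vial, 16 long; runs along the vial to the high end: each radian clockwise on the right screw moves it 7.1 mm towards that screw, anticlockwise away from it (the other screw does not move it). It lies between the lines when within 5 of the vial's middle
- laser (a point): middle of the laser's white and grey housing, 120 long, 60 wide, 58 tall (mid height 84, top 112 above the table), on its vertical turning axis. x points out through the green window, z up. Pushed sideways at either end it turns on its foot (friction 0.18 N m, free 2.7 rad either way) and stays
- lock_grip (a point): middle of the orange transport lock button on top of the laser, 16 long, 26 across, 16 tall (top 131 above the table); slides along the laser's length towards the window, in the laser's x direction, held by about 1.5 N of friction
- lock (a joint): travel of the transport lock, m: 0 locked (rear), 0.024 fully forward (released)
- target_cross (a point): middle of the red cross on the target card, 84 above the table; a white two-sided card 120 wide, 140 tall and 4 thick on a fixed foot 100 x 80; x along the card's width. It stands either left or right of the laser
- carton: bystander: cardboard fastener carton 160 x 120 x 85, origin under its middle
- tape_measure: bystander: grey tape measure 75 x 42 x 65, origin under its middle
- sample_board: bystander: black shingle sample board 150 x 220 x 13 lying flat, origin under its middle
- mug: bystander: blue mug 80 diameter, 95 tall, origin under its middle
Mind the look-alikes: they are no part of the job. What is shaped like the part that bears target_cross but green or purple is not meant.

How it is judged:
By the outcome, as a careful person would: the job done as asked, in the order asked, and still so for the second after the job is handed in, with the robot touching nothing.
It also fails if it takes over 72 s, if anything falls off the work surface, if the arm or the gripper's body presses on something with over 40 N, if the wrist force passes 120 N, or if a joint passes its speed limit or range.

## Robot

A 6-joint arm with a two-finger parallel gripper is mounted at the origin on the work surface. World frame = base frame: x ahead of the robot, y to its left, z up, the work surface at z = 0. Lengths are in m, angles in rad, forces in N, time in s.
With the tool pointing down it reaches from about 0.225 to 0.725 m from the base axis. Payload 3.1 kg.
Tool frame: the origin (TCP) lies at the very end of the fingers, on their centre line; the grasp point (between the pads) lies manip.hold_point_z behind it (manip.hold_point_z is the distance from the TCP to the grasp point, in m); z points along the fingers, y is the direction in which the jaws open and shut (so a half turn about z gives the same grasp; the last joint's range is limited). The gripper opens to 85 mm and grips with 20 to 120 N. Pads are 22 mm wide; open, the fingers measure 114 mm over their backs; the gripper's body (76 mm by 85 mm) begins 54 mm behind the grasp point. The pads swing forward as they close: fully open they stand 13 mm farther back than shut.
Start: joints at [-1.408, 0.048, 0.099, 1.622, 0, 1.443], TCP at [0.151, -0.503, 0.231] pointing down, gripper open.
Joint ranges: [-2.91, 2.91], [-0.99, 1.94], [-1.21, 1.42], [-2.12, 2.29], [-1.49, 1.47], [-3.14, 3.14]. Speed limits (rad/s): [2.79, 2.79, 3.14, 3.14, 3.14, 3.14].

## Interface

Orientations are given as [roll, pitch, yaw] about the fixed x, y, z axes, in that order (R = Rz(yaw) Ry(pitch) Rx(roll)).
In Python, from workcell import manip, eyes, order, finder gives the robot as it stands.
- The arm moves only by the tool servo_tool, never from a script. Its arguments are lists of equal length, an entry for each row: "delta_pos": the shift along the world's x, y, z in mm, a list of three; "delta_rot": the turn, a rotation vector about the world's x, y, z in rad, a list of three; "fingers": the opening in per cent of the stroke, from 0 (shut) to 100 (fully open). In form: {"delta_pos": [[tx, ty, tz], ...], "delta_rot": [[ax, ay, az], ...], "fingers": [fingers, ...]}. A call has 1 to 10 rows; each row shifts and turns the pose as measured when the row begins; what a row does not reach is not made up. A row lasts 1/10 s, in which the tool goes at most 50 mm and 8.59 degrees, less where a joint would pass 70% of its speed; a pose out of reach is approached as far as the arm can. A call with a gripper value outside its range is refused whole. The fingers move at their own pace and stop on an object; "force" is the grip in N (left out, the last holds). Time passes only in rows, so rows that do not move let the fingers close. It gives the time, the measured TCP pose, the force and the opening at its end, in the units of the state.
- manip.sense(): the state, without advancing time (a new reading comes with each control period).
- eyes.get_image(name): name is "side" or "top" or "wrist"; returns the picture (420x560x3 uint8, blue, green, red); there is no depth.
- eyes.camera_info(name): a dict with "fx", "fy", "cx", "cy" (pixels), "extrinsics" (4x4, takes a point from camera to world coordinates); the wrist camera has in their place "T_tool_cam" (4x4, takes a point from camera to tool coordinates, whose origin is the TCP and whose axes are the flange's). Camera axes: x right, y up, looking along -z (the intrinsics and any distortion apply to the point x, -y, -z); pixel columns grow to the right and rows downward; lengths in m; the calibration is good to about 2 mm. A picture is of the moment at which its call begins: read the wrist's pose just before it. camera_info takes no time and is no camera call.
- order.finish_job(): hands the job in, once; it reports no verdict.
Trained networks look in the newest picture that a camera, given by its name, has taken for a name from the list of things; names that differ only in an ending like _2 or _b are one class to them, and where a whole thing is asked for, a point or a joint stands for the part that bears it (a point fixed in the world has none). Each returns a list of dicts, best first, with "p" (0 to 1); they miss things now and then, are a little off and sometimes report something else, mostly with a low value. They report only what shows in the picture. A call takes as long as a camera call. They do not tell look-alikes from the thing itself.
- finder.look_for(name, camera): "bbox" ([left, top, width, height] in pixels, round what is visible of it).
The state is a dict: "time": time; "joint_pos": joint angles; "dq": joint speeds; "effort": joint torques, N m; "ee_pos": TCP position; "ee_rot": TCP orientation; "force": force on the tool from outside, world axes, zero at the start; "moment": the same for the moment, N m; "gripper_width": finger opening in m.
Only numpy, scipy, OpenCV 4.12 (cv2) and the standard library are available. Lean on these libraries where they do the work, as an engineer would, in place of code of your own. Each camera call takes 0.05 s, during which the arm holds its last target.

## Working session

There is one attempt and no reset: what is moved stays moved. The work goes in short steps, Python scripts to look and compute and a tool call to move; the robot and the scene stay as the last step left them, time stands still between calls to the robot, and variables do not carry over. Pictures are saved under pics/ and viewed, and the job is handed in when it is done.

Besides the shell and the picture viewer there is one more tool, called after "Call:" as name(argument=value, ...) on one line, values as JSON. servo_tool: Moves the arm, as the interface text tells. Its arguments: {"type":"object","properties":{"delta_pos":{"type":"array"},"delta_rot":{"type":"array"},"fingers":{"type":"array"},"force":{"type":"number"}},"required":["delta_pos","delta_rot","fingers"]}

```bash
ls; mkdir -p pics
python3 - <<'E'
from workcell import manip, eyes, order, finder
import cv2
print(manip.hold_point_z); s=manip.sense(); print({k:s[k] for k in ('time','ee_pos','ee_rot','gripper_width')})
for n in ('top','side'):
    i=eyes.get_image(n); cv2.imwrite(f'pics/{n}0.png',i); c=eyes.camera_info(n); print(n,c)
print(eyes.camera_info('wrist'))
E
```

```text
pics
0.0187
{'time': 0.0, 'ee_pos': array([ 0.1504182 , -0.50234021,  0.23009414]), 'ee_rot': array([-3.13921784e+00, -3.24202162e-04,  2.90795922e-01]), 'gripper_width': 0.08567011013809024}
top {'fx': 485.82906246752316, 'fy': 485.82906246752316, 'cx': 285.07418777266133, 'cy': 210.94836081815808, 'extrinsics': array([[-0.01258762,  0.99023087, -0.13886818,  0.38850943],
       [-0.99988004, -0.01371862, -0.00719015,  0.00660986],
       [-0.00902499,  0.13876101,  0.99028477,  1.41778205],
       [ 0.        ,  0.        ,  0.        ,  1.        ]])}
side {'fx': 477.2032519350874, 'fy': 477.2032519350874, 'cx': 280.33885757140393, 'cy': 210.1830946628905, 'extrinsics': array([[-0.94991731,  0.24620005, -0.19246464,  0.29372896],
       [-0.31245955, -0.73820532,  0.59784775,  0.86428524],
       [ 0.00511173,  0.62804334,  0.77816157,  1.20798236],
       [ 0.        ,  0.        ,  0.        ,  1.        ]])}
{'fx': 351.6467524558697, 'fy': 351.6467524558697, 'cx': 279.85267066095054, 'cy': 214.24743314636203, 'T_tool_cam': array([[ 5.49483039e-04,  9.51935095e-01,  3.06299319e-01,
         7.77765788e-02],
       [ 9.99999286e-01, -8.48186778e-04,  8.42104763e-04,
        -5.39207254e-04],
       [ 1.06142811e-03,  3.06298637e-01, -9.51934881e-01,
        -1.42255363e-01],
       [ 0.00000000e+00,  0.00000000e+00,  0.00000000e+00,
         1.00000000e+00]])}
```

View pics/top0.png

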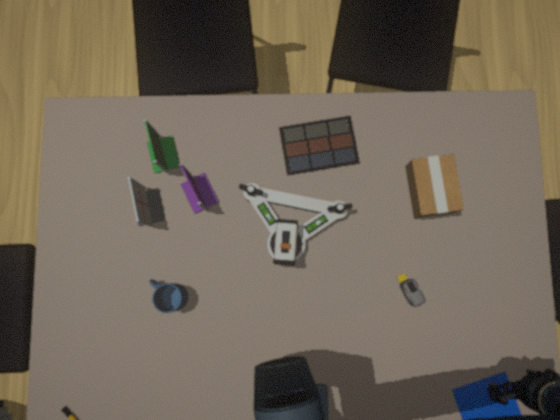

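View pics/side0.png

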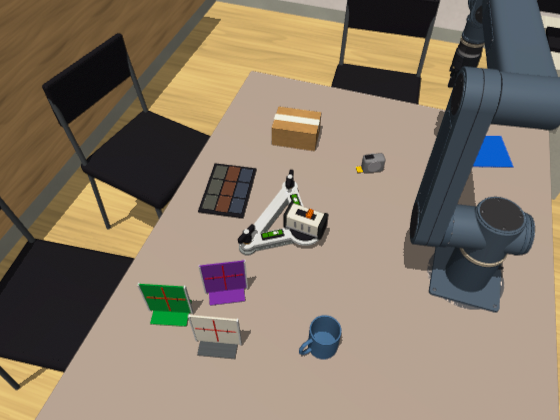

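Run:
```python
import cv2
i=cv2.imread('pics/top0.png'); cv2.imwrite('pics/top0c.png',cv2.resize(i[100:260,190:390],None,fx=4,fy=3.7,interpolation=cv2.INTER_CUBIC))
```

```text
(no output)
```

View pics/top0c.png

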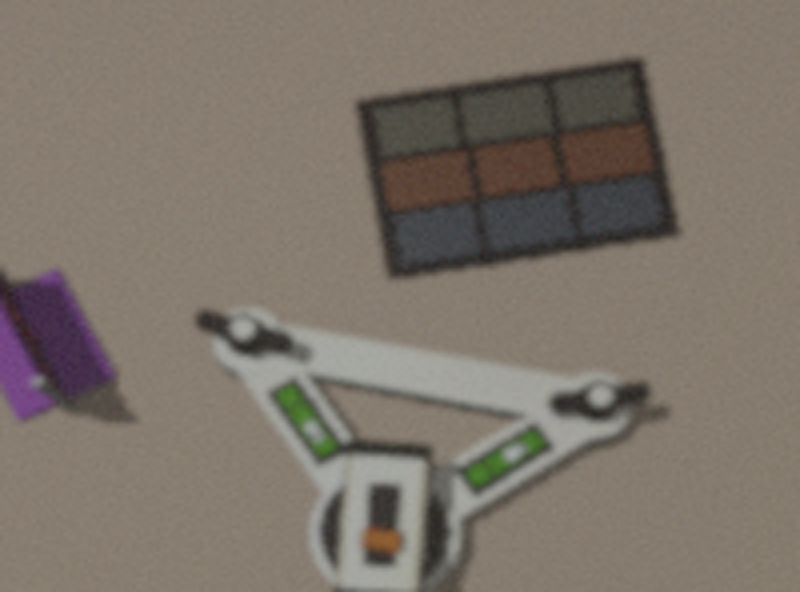

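```bash
cat > h.py <<'E'
import numpy as np, cv2
from workcell import manip, eyes, order, finder
from scipy.spatial.transform import Rotation as R
def ray(n,u,v,T=None):
    c=eyes.camera_info(n); T=c['extrinsics'] if T is None else T
    d=np.array([(u-c['cx'])/c['fx'],-(v-c['cy'])/c['fy'],-1.]); return T[:3,3],T[:3,:3]@d
def pt(n,u,v,z,T=None):
    o,d=ray(n,u,v,T); return o+d*(z-o[2])/d[2]
def proj(n,p,T=None):
    c=eyes.camera_info(n); T=c['extrinsics'] if T is None else T
    q=T[:3,:3].T@(np.asarray(p)-T[:3,3]); return c['cx']+c['fx']*q[0]/-q[2], c['cy']-c['fy']*q[1]/-q[2]
def wristT(s):
    M=np.eye(4); M[:3,:3]=R.from_euler('xyz',s['ee_rot']).as_matrix(); M[:3,3]=s['ee_pos']
    return M@eyes.camera_info('wrist')['T_tool_cam']
def snap(n,name):
    s=manip.sense(); i=eyes.get_image(n); cv2.imwrite(f'pics/{name}.png',i); np.save(f'pics/{name}.npy',wristT(s)); return i,s
E
python3 - <<'E'
from h import *
i=cv2.imread('pics/side0.png'); cv2.imwrite('pics/side0c.png',cv2.resize(i[165:375,130:340],None,fx=3.5,fy=2.8,interpolation=cv2.INTER_CUBIC))
for nm,u,v,z in [('knL',251,190,.074),('knR',340,208,.074),('laser',286,241,.112),('target',137,200,.084),('vl',264,212,.052),('vr',317,223,.052)]: print(nm,pt('top',u,v,z).round(3))
print('target side',pt('side',217,331,.084))
E
```

```text
knL [0.638 0.111 0.074]
knR [ 0.583 -0.137  0.074]
laser [0.49  0.015 0.112]
target [0.612 0.429 0.084]
vl [0.578 0.076 0.052]
vr [ 0.544 -0.073  0.052]
target side [0.60079462 0.42147554 0.084     ]
```

View pics/side0c.png

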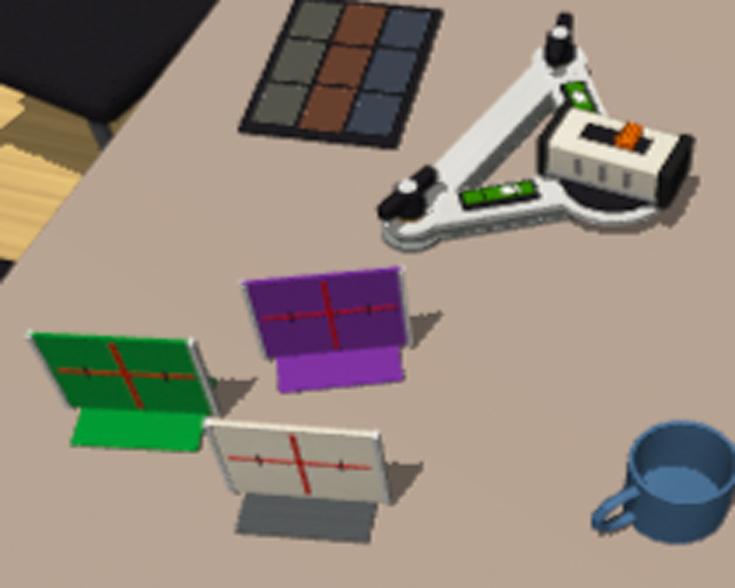

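Call:
servo_tool(delta_pos=[[16,25,5],[16,25,5],[16,25,5],[16,25,5],[16,25,5],[16,25,5],[16,25,5],[16,25,5],[16,25,5],[16,25,5]], delta_rot=[[0,0,0.145],[0,0,0.145],[0,0,0.145],[0,0,0.145],[0,0,0.145],[0,0,0.145],[0,0,0.145],[0,0,0.145],[0,0,0.145],[0,0,0.145]], fingers=[60,60,60,60,60,60,60,60,60,60])

```text
time: 1.1
ee_pos: [0.3113, -0.2422, 0.2733]
ee_rot: [-3.129, -0.007, 1.786]
force: [0.8, -0.6, 1.3]
gripper_width: 0.0515
```

Call:
servo_tool(delta_pos=[[16,25,5],[16,25,5],[16,25,5],[16,25,5],[16,25,5],[16,25,5],[16,25,5],[16,25,5],[16,25,5],[16,25,5]], delta_rot=[[0,0,0.145],[0,0,0.145],[0,0,0.145],[0,0,0.145],[0,0,0.145],[0,0,0.145],[0,0,0.145],[0,0,0.145],[0,0,0.145],[0,0,0.145]], fingers=[60,60,60,60,60,60,60,60,60,60])

```text
time: 2.1
ee_pos: [0.4744, 0.0206, 0.3204]
ee_rot: [-3.127, -0.015, -2.996]
force: [0.1, 0.1, 0.1]
gripper_width: 0.0511
```

Run:
```python
from h import *
i,s=snap('wrist','w1'); print(s)
cv2.imwrite('pics/w1b.png',cv2.resize(i,(800,600),interpolation=cv2.INTER_CUBIC))
```

```text
{'time': 2.1, 'joint_pos': array([-0.0862947 , -0.02515978,  0.20513373,  1.81223631, -0.01739438,
       -0.23149847]), 'dq': array([ 0.60911036,  0.46109107,  0.53837056,  0.06800601, -0.01424287,
       -0.87832712]), 'effort': array([ -1.6620164 , -31.98244572,  29.44455564,   0.19530547,
         0.03199209,   0.59561374]), 'ee_pos': array([0.4744227 , 0.02060312, 0.32037671]), 'ee_rot': array([-3.12721947, -0.0148399 , -2.99639859]), 'force': array([0.10049895, 0.06893398, 0.13741217]), 'moment': array([ 0.05368372, -0.04718208,  0.04231479]), 'gripper_width': 0.05111783839595119}
```

View pics/w1b.png

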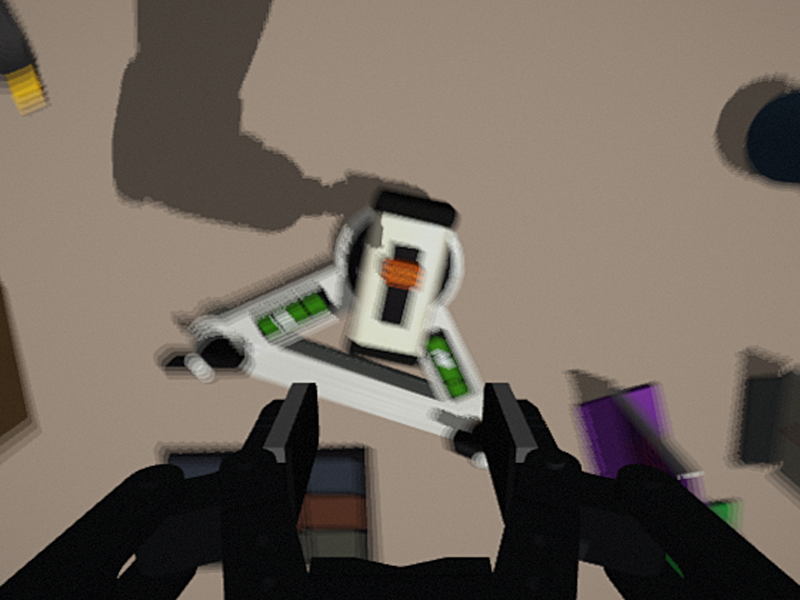

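Call:
servo_tool(delta_pos=[[20,0,0],[30,0,0],[0,0,0],[0,0,0]], delta_rot=[[0,0,0],[0,0,0],[0,0,0],[0,0,0]], fingers=[60,60,60,60])

```text
time: 2.55
ee_pos: [0.5276, 0.0267, 0.3173]
ee_rot: [-3.132, -0.018, -2.985]
force: [0.4, 0.3, 0.4]
gripper_width: 0.0515
```

Run:
```python
from h import *
i,s=snap('wrist','w2'); print(s['ee_pos'],s['ee_rot'],s['dq'].round(2))
cv2.imwrite('pics/w2b.png',cv2.resize(i[60:340,80:400],(800,700),interpolation=cv2.INTER_CUBIC)[:600])
```

```text
[0.52760506 0.02665946 0.31732308] [-3.13238978 -0.01786686 -2.98487101] [-0.    0.04  0.   -0.03  0.    0.  ]
```

View pics/w2b.png

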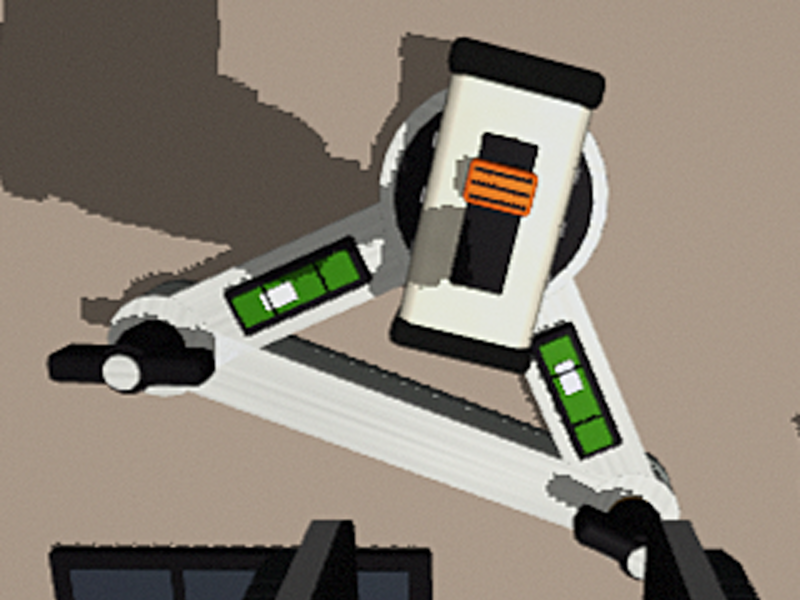

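```bash
cat > m.py <<'E'
from h import *
T=np.load('pics/w2.npy')
def p(u,v,z): return pt('wrist',80+u/2.5,60+v/2.5,z,T)[:2]
knR=p(122,372,.100); knL=p(637,562,.100)
print('caps R,L',knR,knL)
a,b=p(50,362,.08),p(214,368,.08); print('barR',a,b,(a+b)/2,np.arctan2(*(b-a)[::-1]), np.linalg.norm(b-a))
for n,c,b,l1,l2 in [('R',[(226,295),(352,238),(370,268),(246,332)],(281,295),(265,301),(316,274)),('L',[(533,342),(573,324),(620,444),(584,458)],(568,380),(571,368),(588,418))]:
    q=[p(*x,.052) for x in c]; m=sum(q)/4; bb=p(*b,.052); print(n,'vial',m,'bub',bb,np.linalg.norm(bb-m),'lines',p(*l1,.052),p(*l2,.052))
L=[p(*x,.112) for x in [(450,73),(587,105),(397,320),(530,350)]]
print('laser',sum(L)/4, np.arctan2(*((L[2]+L[3]-L[0]-L[1])[::-1])))
print('lock',p(503,188,.131))
from scipy.optimize import least_squares
E
python3 m.py
python3 - <<'E'
from h import *
i=cv2.imread('pics/w2.png')
a=cv2.resize(i[140:205,160:240],None,fx=8,fy=8,interpolation=cv2.INTER_CUBIC)[:,:400*2]
b=cv2.resize(i[180:260,280:340],None,fx=7,fy=7,interpolation=cv2.INTER_CUBIC)
cv2.imwrite('pics/va.png',a);cv2.imwrite('pics/vb.png',b)
E
```

```text
caps R,L [ 0.57932899 -0.13007762] [0.6325134 0.1055428]
barR [ 0.58685514 -0.17052711] [ 0.57787602 -0.09713958] [ 0.58236558 -0.13383334] 1.6925433518868591 0.07393479479626071
R vial [ 0.53956717 -0.06906887] bub [ 0.54622228 -0.07646436] 0.009949054982090177 lines [ 0.55029642 -0.08370851] [ 0.53365876 -0.06108782]
L vial [0.57165132 0.07068682] bub [0.56582989 0.06471856] 0.008337220723463476 lines [0.55966024 0.0650671 ] [0.5833983  0.07788146]
laser [0.48842666 0.01564128] -0.06820239484729027
lock [0.47531257 0.01871412]
```

View pics/va.png

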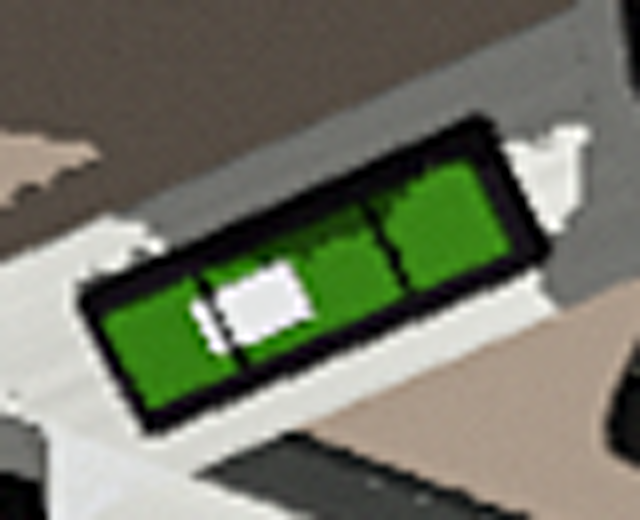

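View pics/vb.png

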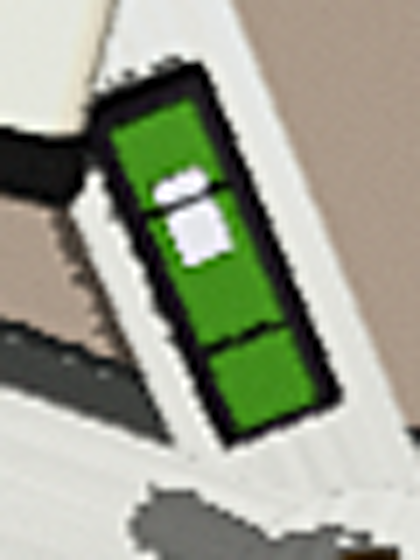

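Call:
servo_tool(delta_pos=[[5,-17,-18],[5,-17,-18],[5,-17,-18],[5,-17,-18],[5,-17,-18],[5,-17,-18],[5,-17,-18],[5,-17,-18],[5,-17,-18],[5,-5,-10]], delta_rot=[[0,0,-0.148],[0,0,-0.148],[0,0,-0.148],[0,0,-0.148],[0,0,-0.148],[0,0,-0.148],[0,0,-0.148],[0,0,-0.148],[0,0,-0.148],[0,0,-0.148]], fingers=[60,60,60,60,60,60,60,60,60,60])

```text
time: 3.6
ee_pos: [0.5699, -0.1375, 0.1467]
ee_rot: [-3.132, -0.008, 1.792]
force: [0.4, 0.2, 0.0]
gripper_width: 0.0512
```

Call:
servo_tool(delta_pos=[[0,0,0],[0,0,0],[0,0,0]], delta_rot=[[0,0,-0.05],[0,0,0],[0,0,0]], fingers=[60,60,60])

```text
time: 3.9
ee_pos: [0.5661, -0.1386, 0.1449]
ee_rot: [-3.128, -0.01, 1.735]
force: [-0.1, -0.9, 0.2]
gripper_width: 0.0511
```

Run:
```python
from h import *
i,s=snap('wrist','w3'); print(s['ee_pos'],s['ee_rot'],s['dq'].round(2),s['joint_pos'])
T=wristT(s)
print(proj('wrist',[.5835,-.136,.086],T),proj('wrist',[.64,.112,.086],T))
```

```text
[ 0.56607303 -0.13861133  0.14487969] [-3.12803482 -0.00995362  1.73499909] [-0.01 -0.02 -0.01  0.    0.    0.  ] [-0.35621597  0.21415741  0.11040134  1.48375247  0.0018936   1.05029429]
(np.float64(311.0461778128232), np.float64(238.12664404768557)) (np.float64(560.5636157323235), np.float64(-295.4274555573157))
```

View pics/w3.png

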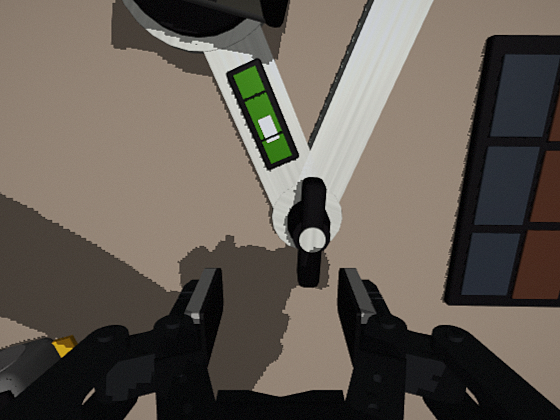

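Run:
```python
from h import *
T=np.load('pics/w3.npy')
a=pt('wrist',314,180,.086,T);b=pt('wrist',309,287,.08,T);print(a,b,(a+b)/2,np.arctan2(*(a-b)[:2][::-1]),np.linalg.norm((a-b)[:2]))
for z in(.09,.1,.105): print(z,pt('wrist',312,240,z,T))
# vial
def q(u,v): return pt('wrist',u,v,.052,T)[:2]
print(q(229,73),q(259,60),q(298,157),q(269,168),sum([q(229,73),q(259,60),q(298,157),q(269,168)])/4)
```

```text
[ 0.57831631 -0.10015197  0.086     ] [ 0.58957934 -0.17230787  0.08      ] [ 0.58394783 -0.13622992  0.083     ] 1.7256397434123154 0.07302965392249772
0.09 [ 0.58372375 -0.13562168  0.09      ]
0.1 [ 0.58225771 -0.13190431  0.1       ]
0.105 [ 0.58152468 -0.13004563  0.105     ]
[ 0.51681718 -0.04864526] [ 0.53425807 -0.03817168] [ 0.56876174 -0.09302346] [ 0.55079413 -0.10355465] [ 0.54265778 -0.07084876]
```

Call:
servo_tool(delta_pos=[[9,1,-15],[9,1,-20],[0,0,-20],[0,0,-15],[0,0,-8],[0,0,0]], delta_rot=[[0,0,0],[0,0,0],[0,0,0],[0,0,0],[0,0,0],[0,0,0]], fingers=[60,60,60,60,60,60])

```text
time: 4.55
ee_pos: [0.5879, -0.1348, 0.0638]
ee_rot: [-3.134, -0.007, 1.741]
force: [-0.7, 1.0, 0.2]
gripper_width: 0.0513
```

Call:
servo_tool(delta_pos=[[-4,-1,4],[0,0,0],[0,0,0],[0,0,0],[0,0,0],[0,0,0]], delta_rot=[[0,0,0],[0,0,0],[0,0,0],[0,0,0],[0,0,0],[0,0,0]], fingers=[50,0,0,0,0,0], force=25)

```text
time: 5.15
ee_pos: [0.5845, -0.1356, 0.0689]
ee_rot: [-3.136, -0.007, 1.742]
force: [0.6, 0.6, -2.9]
gripper_width: 0.0227
```

Call:
servo_tool(delta_pos=[[0,0,0],[0,0,0],[0,0,0]], delta_rot=[[0,0,0],[0,0,0],[0,0,0]], fingers=[0,0,0])

```text
time: 5.45
ee_pos: [0.5845, -0.1355, 0.0689]
ee_rot: [-3.136, -0.007, 1.742]
force: [2.0, 0.4, -2.1]
gripper_width: 0.0223
```

Run:
```python
from h import *
i,s=snap('wrist','w4'); print(s['ee_pos'],s['gripper_width'])
cv2.imwrite('pics/w4b.png',cv2.resize(i[120:360,160:460],(800,640),interpolation=cv2.INTER_CUBIC)[:600])
```

```text
[ 0.58449512 -0.13554252  0.06889997] 0.02231702841510178
```

View pics/w4b.png

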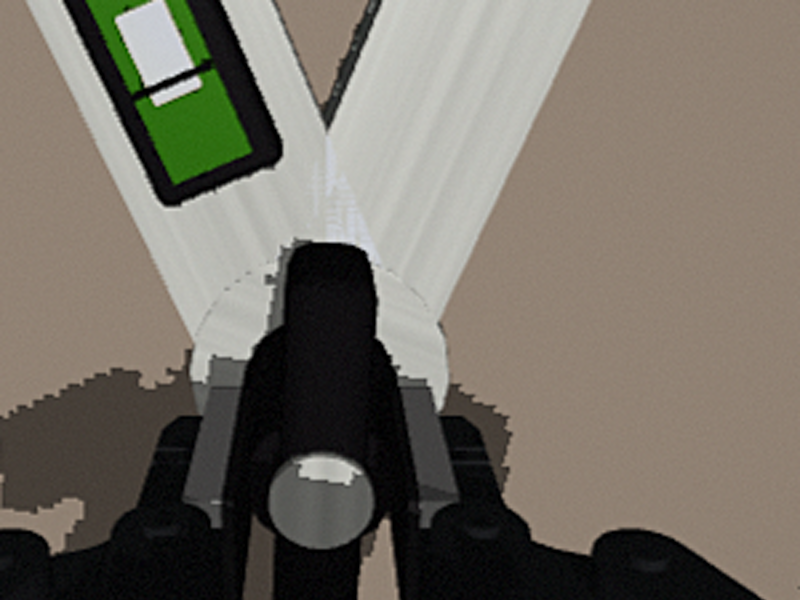

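Call:
servo_tool(delta_pos=[[0,0,0],[0,0,4],[0,0,4],[0,0,0],[0,0,0],[0,0,0]], delta_rot=[[0,0,0],[0,0,0],[0,0,0],[0,0,0],[0,0,0],[0,0,0]], fingers=[40,40,40,0,0,0], force=25)

```text
time: 6.1
ee_pos: [0.5848, -0.1365, 0.0804]
ee_rot: [-3.137, -0.005, 1.741]
force: [-0.2, 0.6, -1.3]
gripper_width: 0.0209
```

Call:
servo_tool(delta_pos=[[0,0,0],[0,0,0]], delta_rot=[[0,0,0],[0,0,0]], fingers=[0,0])

```text
time: 6.3
ee_pos: [0.5848, -0.1365, 0.0804]
ee_rot: [-3.138, -0.005, 1.741]
force: [-0.9, 0.8, -0.1]
gripper_width: 0.0208
```

Call:
servo_tool(delta_pos=[[0,0,0],[0,0,0],[0,0,0],[0,0,0],[0,0,0]], delta_rot=[[0,0,0.1],[0,0,0.14],[0,0,0.14],[0,0,0.1],[0,0,0]], fingers=[0,0,0,0,0])

```text
time: 6.8
ee_pos: [0.5845, -0.1366, 0.0804]
ee_rot: [-3.137, -0.005, 2.239]
force: [0.1, 0.1, 0.2]
gripper_width: 0.0207
```

Run:
```python
from h import *
i,s=snap('wrist','w5'); print(s['ee_pos'],s['gripper_width'])
cv2.imwrite('pics/w5b.png',cv2.resize(i[0:360,60:540],(800,600),interpolation=cv2.INTER_CUBIC)[:600])
```

```text
[ 0.58447501 -0.13664313  0.08041054] 0.02066217165755484
```

View pics/w5b.png

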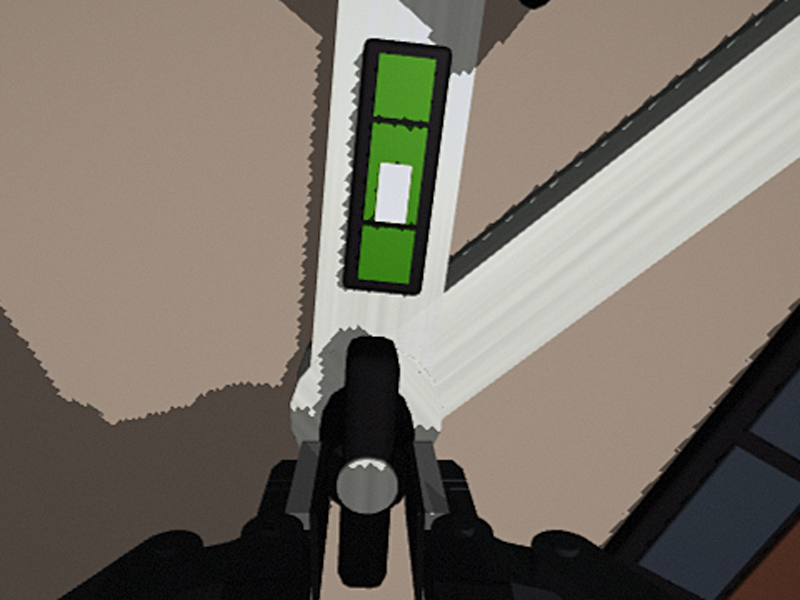

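Call:
servo_tool(delta_pos=[[0,0,0],[0,0,0],[0,0,0],[0,0,0],[0,0,0],[0,0,0]], delta_rot=[[0,0,0.13],[0,0,0.14],[0,0,0.14],[0,0,0.14],[0,0,0.12],[0,0,0]], fingers=[0,0,0,0,0,0])

```text
time: 7.45
ee_pos: [0.5842, -0.137, 0.0804]
ee_rot: [-3.136, -0.005, 2.918]
force: [-0.7, 0.1, 0.3]
gripper_width: 0.0209
```

Call:
servo_tool(delta_pos=[[0,0,0],[0,0,0],[0,0,10],[0,0,30],[0,0,30],[0,0,0],[0,0,0]], delta_rot=[[0,0,0],[0,0,0],[0,0,0],[0,0,0],[0,0,0],[0,0,0],[0,0,0]], fingers=[50,60,60,60,60,60,60])

```text
time: 8.15
ee_pos: [0.5845, -0.1367, 0.1544]
ee_rot: [-3.137, -0.003, 2.906]
force: [0.4, 0.3, -0.4]
gripper_width: 0.0513
```

Run:
```python
from h import *
i,s=snap('wrist','w6'); print(s['ee_pos'],s['ee_rot'],s['joint_pos'])
cv2.imwrite('pics/w6b.png',cv2.resize(i[0:360,60:540],(800,600),interpolation=cv2.INTER_CUBIC)[:600])
```

```text
[ 0.58453701 -0.13665845  0.15441808] [-3.1367101  -0.00324161  2.90557449] [-0.33859863  0.24400025  0.16450657  1.49402724 -0.00518883 -0.10258132]
```

View pics/w6b.png

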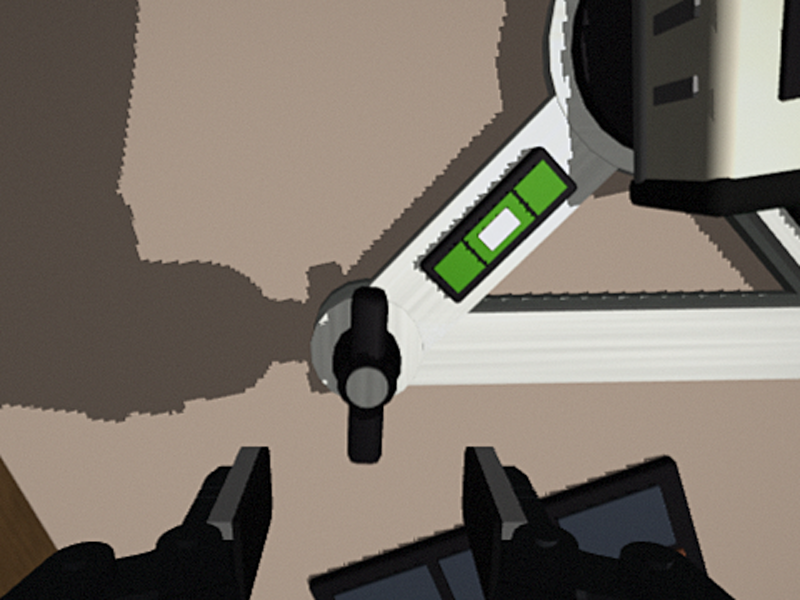

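Call:
servo_tool(delta_pos=[[5,25,2],[5,25,2],[5,25,0],[5,25,0],[5,25,0],[5,25,0],[5,25,0],[5,25,0],[5,25,0],[5,15,0]], delta_rot=[[0,0,0.146],[0,0,0.146],[0,0,0.146],[0,0,0.146],[0,0,0.146],[0,0,0.146],[0,0,0.146],[0,0,0.146],[0,0,0.146],[0,0,0.146]], fingers=[60,60,60,60,60,60,60,60,60,60])

```text
time: 9.2
ee_pos: [0.63, 0.1098, 0.1467]
ee_rot: [3.136, -0.013, -1.879]
force: [0.0, -0.4, 0.0]
gripper_width: 0.0513
```

Call:
servo_tool(delta_pos=[[0,0,0],[0,0,0],[0,0,0]], delta_rot=[[0,0,0],[0,0,0],[0,0,0]], fingers=[60,60,60])

```text
time: 9.5
ee_pos: [0.6283, 0.1111, 0.1431]
ee_rot: [3.131, -0.016, -1.882]
force: [0.1, -0.3, -0.3]
gripper_width: 0.0508
```

Run:
```python
from h import *
i,s=snap('wrist','w7'); print(s['ee_pos'],s['ee_rot'],s['joint_pos'])
```

```text
[0.62825719 0.11106494 0.14313577] [ 3.13117494 -0.01558308 -1.88169779] [ 0.07514515  0.36144408  0.28639728  1.51126878 -0.01051257 -1.18458697]
```

View pics/w7.png

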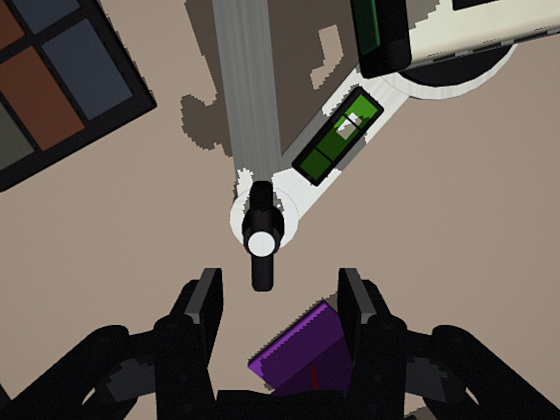

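Run:
```python
from h import *
T=np.load('pics/w7.npy')
a=pt('wrist',262,183,.086,T);b=pt('wrist',262,291,.08,T);print(a,b,(a+b)/2,np.arctan2(*(a-b)[:2][::-1]),np.linalg.norm((a-b)[:2]))
```

```text
[0.62624825 0.07616348 0.086     ] [0.64996498 0.14578487 0.08      ] [0.63810661 0.11097418 0.083     ] -1.8991198758627195 0.0735501328157939
```

Call:
servo_tool(delta_pos=[[7,0,-15],[3,0,-20],[0,0,-18],[0,0,-8],[0,0,0]], delta_rot=[[0,0,0],[0,0,0],[0,0,0],[0,0,0],[0,0,0]], fingers=[60,60,60,60,60])

```text
time: 10.05
ee_pos: [0.6397, 0.1061, 0.0775]
ee_rot: [3.132, -0.016, -1.892]
force: [-0.4, -0.4, -0.2]
gripper_width: 0.0514
```

Call:
servo_tool(delta_pos=[[-1,5,1],[0,0,0],[0,0,0],[0,0,0],[0,0,0],[0,0,0]], delta_rot=[[0,0,0],[0,0,0],[0,0,0],[0,0,0],[0,0,0],[0,0,0]], fingers=[50,0,0,0,0,0], force=25)

```text
time: 10.65
ee_pos: [0.6394, 0.1103, 0.0791]
ee_rot: [3.134, -0.017, -1.894]
force: [0.0, -0.8, -3.1]
gripper_width: 0.0217
```

Call:
servo_tool(delta_pos=[[0,0,0],[0,0,0],[0,0,0],[0,0,0],[0,0,0],[0,0,0],[0,0,0],[0,0,0]], delta_rot=[[0,0,0],[0,0,-0.12],[0,0,-0.14],[0,0,-0.14],[0,0,-0.14],[0,0,-0.14],[0,0,-0.12],[0,0,0]], fingers=[0,0,0,0,0,0,0,0])

```text
time: 11.45
ee_pos: [0.639, 0.1107, 0.0791]
ee_rot: [3.133, -0.018, -2.724]
force: [0.3, -0.4, -2.6]
gripper_width: 0.0213
```

Run:
```python
from h import *
i,s=snap('wrist','w8'); print(s['ee_pos'],s['ee_rot'],s['joint_pos'])
cv2.imwrite('pics/w8b.png',cv2.resize(i[0:360,60:540],(800,600),interpolation=cv2.INTER_CUBIC)[:600])
```

```text
[0.63895834 0.1107379  0.07912846] [ 3.13331698 -0.01756513 -2.72392977] [ 0.06740413  0.40808864  0.2191047   1.40115054  0.00174632 -0.35020296]
```

View pics/w8b.png

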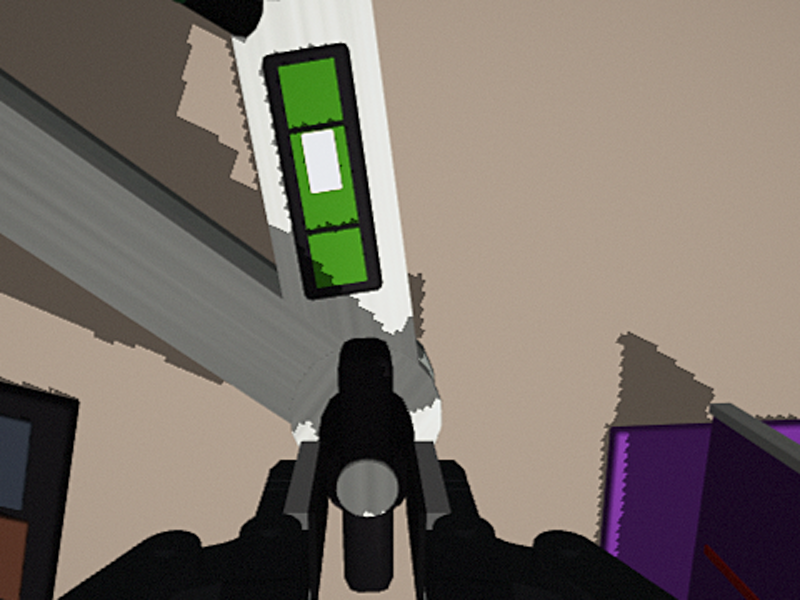

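Call:
servo_tool(delta_pos=[[0,0,0],[0,0,0],[0,0,0],[0,0,0],[0,0,0],[0,0,0]], delta_rot=[[0,0,-0.12],[0,0,-0.14],[0,0,-0.14],[0,0,-0.12],[0,0,0],[0,0,0]], fingers=[0,0,0,0,0,0])

```text
time: 12.1
ee_pos: [0.6389, 0.1111, 0.0791]
ee_rot: [3.133, -0.017, 3.04]
force: [0.4, -0.9, -3.1]
gripper_width: 0.0216
```

Call:
servo_tool(delta_pos=[[0,0,0],[0,0,0],[0,0,10],[0,0,30],[0,0,30],[0,0,0],[0,0,0]], delta_rot=[[0,0,0],[0,0,0],[0,0,0],[0,0,0],[0,0,0],[0,0,0],[0,0,0]], fingers=[50,60,60,60,60,60,60])

```text
time: 12.8
ee_pos: [0.6396, 0.1121, 0.157]
ee_rot: [3.131, -0.012, 3.049]
force: [-0.4, 0.3, -0.5]
gripper_width: 0.0514
```

Run:
```python
from h import *
i,s=snap('wrist','w9'); print(s['ee_pos'],s['ee_rot'],s['joint_pos'])
```

```text
[0.63963028 0.11205585 0.15699024] [ 3.1308947  -0.01232417  3.04949309] [0.06412637 0.38438407 0.34328387 1.54020574 0.01248517 0.15622625]
```

View pics/w9.png

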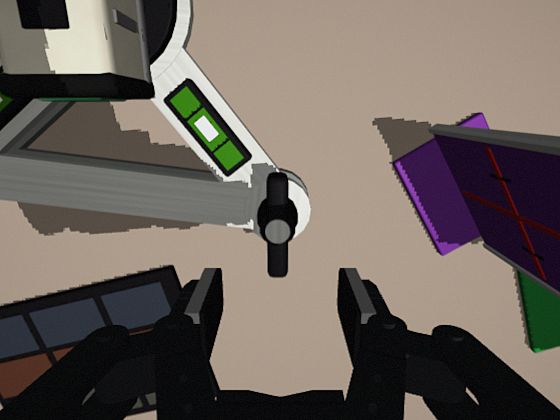

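Run:
```python
from h import *
a=cv2.imread('pics/side0.png')[305:365,180:255]; b=cv2.imread('pics/top0.png')[165:235,115:175]
cv2.imwrite('pics/card.png',np.hstack([cv2.resize(a,(450,360),interpolation=cv2.INTER_CUBIC),cv2.resize(b,(309,360),interpolation=cv2.INTER_CUBIC)]))
```

```text
(no output)
```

View pics/card.png

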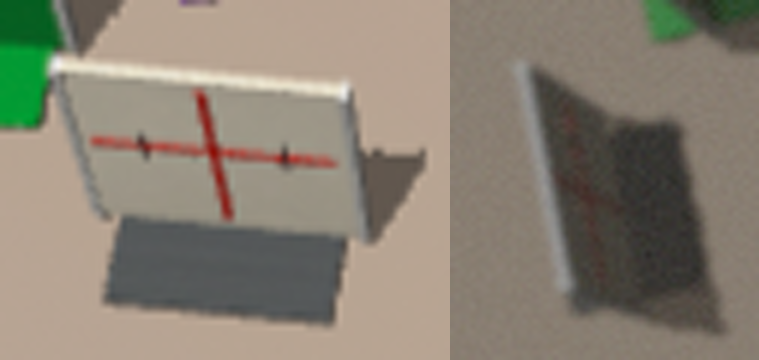

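Run:
```python
from h import *
print(pt('side',215.7,330.3,.084),pt('top',142.2,203.5,.084))
o1,d1=ray('side',215.7,330.3);o2,d2=ray('top',142.2,203.5)
A=np.stack([d1,-d2],1);t=np.linalg.lstsq(A,o2-o1,rcond=None)[0];print(o1+d1*t[0],o2+d2*t[1])
# card top edge from top at z=.154
f=lambda u,v:(115+(u-450)/5.15,165+v/5.143)
a=pt('top',*f(522,64),.154);b=pt('top',*f(565,290),.154);print(a,b,(a+b)/2,np.linalg.norm(a-b))
g=lambda u,v:(180+u/6,305+v/6)
a=pt('side',*g(55,62),.154);b=pt('side',*g(347,90),.154);print(a,b,(a+b)/2,np.linalg.norm(a-b))
for ax in ([.488,.0156],[.490,.015]):
  for t in ([.603,.422],[.606,.425],[.60,.42]): print(np.arctan2(t[1]-ax[1],t[0]-ax[0]))
```

```text
[0.6046296  0.42076882 0.084     ] [0.60201055 0.41402146 0.084     ]
[0.60697722 0.41741981 0.07551278] [0.60348696 0.4168388  0.07477661]
[0.66147816 0.42988707 0.154     ] [0.54342513 0.40411589 0.154     ] [0.60245164 0.41700148 0.154     ] 0.1208332395158584
[0.66097779 0.43295199 0.154     ] [0.54538741 0.40743844 0.154     ] [0.6031826  0.42019521 0.154     ] 0.11837261320666981
1.295033412706137
1.2901754391262514
1.3006148605298986
1.2999762031064124
1.295075643374468
1.3055892093430719
```

Call:
servo_tool(delta_pos=[[-30,-19,10],[-30,-20,10],[-30,-20,10],[-30,-20,0],[-28,-18,0],[0,0,0],[0,0,0],[0,0,0]], delta_rot=[[0,0,0],[0,0,0],[0,0,0],[0,0,0],[0,0,0],[0,0,0],[0,0,0],[0,0,0]], fingers=[100,100,100,100,100,100,100,100])

```text
time: 13.65
ee_pos: [0.483, 0.0134, 0.1772]
ee_rot: [3.131, -0.026, 3.053]
force: [-0.1, 0.2, -0.8]
gripper_width: 0.0855
```

Run:
```python
from h import *
i,s=snap('wrist','w10'); print(s['ee_pos'],s['ee_rot'],s['joint_pos'])
```

```text
[0.48295783 0.01337722 0.17717616] [ 3.13139868 -0.02580431  3.05289712] [-0.11745157 -0.03890157 -0.09579618  1.53998836  0.00944792 -0.02874774]
```

View pics/w10.png

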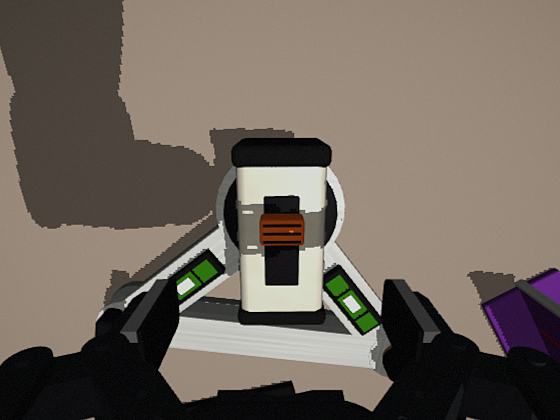

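Call:
servo_tool(delta_pos=[[4,1,-20],[0,0,-25],[0,0,-25],[0,0,-18],[0,0,-5],[0,0,0]], delta_rot=[[0,0,0],[0,0,0],[0,0,0],[0,0,0],[0,0,0],[0,0,0]], fingers=[100,100,100,100,100,100])

```text
time: 14.3
ee_pos: [0.4931, 0.0175, 0.0815]
ee_rot: [3.13, -0.022, 3.059]
force: [-0.1, 0.2, -0.4]
gripper_width: 0.0853
```

Call:
servo_tool(delta_pos=[[-6,-3,1],[0,0,0],[0,0,0],[0,0,0],[0,0,0],[0,0,0]], delta_rot=[[0,0,0],[0,0,0],[0,0,0],[0,0,0],[0,0,0],[0,0,0]], fingers=[100,100,50,50,50,50], force=20)

```text
time: 14.9
ee_pos: [0.4896, 0.0145, 0.0866]
ee_rot: [3.13, -0.015, 3.06]
force: [0.9, 0.5, -2.4]
gripper_width: 0.0555
```

Call:
servo_tool(delta_pos=[[0,0,0],[0,0,0],[0,0,0],[0,0,0],[0,0,0],[0,0,0]], delta_rot=[[0,0,0.1],[0,0,0.12],[0,0,0.12],[0,0,0.12],[0,0,0.1],[0,0,0]], fingers=[50,50,50,50,50,50])

```text
time: 15.5
ee_pos: [0.4893, 0.0155, 0.0866]
ee_rot: [3.129, -0.015, -2.645]
force: [-0.1, 1.3, -1.3]
gripper_width: 0.0558
```

Run:
```python
from h import *
i,s=snap('wrist','w11'); print(s['ee_pos'],s['ee_rot'],s['joint_pos'],s['moment'])
```

```text
[0.48933567 0.01549487 0.08655784] [ 3.12857714 -0.01537474 -2.64454623] [-0.1067133  -0.00384651 -0.24202824  1.35266025  0.00198636 -0.60367958] [-0.18233694 -0.20183395  0.16956492]
```

View pics/w11.png

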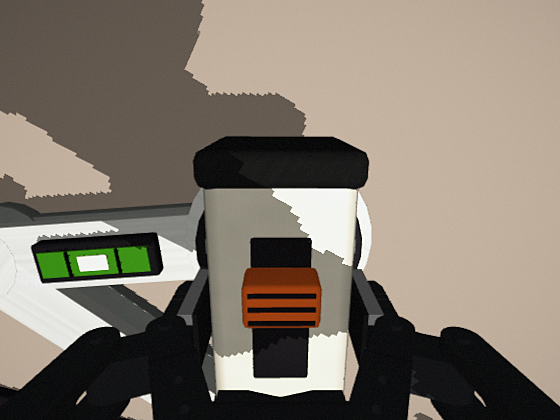

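Call:
servo_tool(delta_pos=[[0,0,0],[0,0,0],[0,0,0],[0,0,0],[0,0,0],[0,0,0],[0,0,0],[0,0,0]], delta_rot=[[0,0,0.12],[0,0,0.14],[0,0,0.14],[0,0,0.14],[0,0,0.14],[0,0,0.08],[0,0,0],[0,0,0]], fingers=[50,50,50,50,50,50,50,50])

```text
time: 16.35
ee_pos: [0.4882, 0.0162, 0.0866]
ee_rot: [3.127, -0.015, -1.879]
force: [-0.3, 0.3, -0.2]
gripper_width: 0.0555
```

Run:
```python
from h import *
i,s=snap('wrist','w12'); print(s['ee_pos'],s['ee_rot'],s['ee_rot'][2]+np.pi)
```

```text
[0.48821595 0.01622225 0.08660236] [ 3.12659097 -0.01490745 -1.87927373] 1.2623189238235086
```

View pics/w12.png

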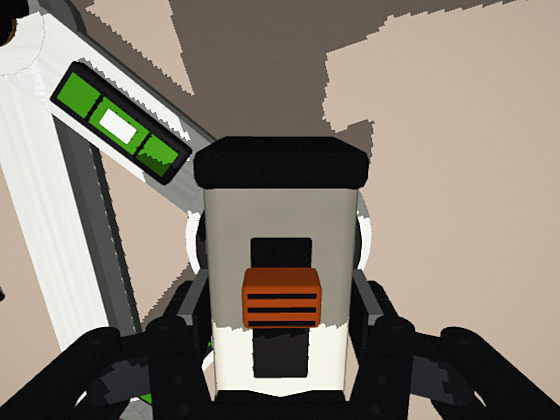

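Call:
servo_tool(delta_pos=[[0,0,0],[0,0,0],[0,0,0]], delta_rot=[[0,0,0.03],[0,0,0],[0,0,0]], fingers=[50,50,50])

```text
time: 16.7
ee_pos: [0.4881, 0.0162, 0.0866]
ee_rot: [3.126, -0.015, -1.85]
force: [-1.3, 0.1, -0.4]
gripper_width: 0.0556
```

Call:
servo_tool(delta_pos=[[0,0,0],[0,0,0],[0,0,15],[0,0,30],[0,0,40],[0,0,40],[0,0,30],[0,0,0],[0,0,0],[0,0,0]], delta_rot=[[0,0,0],[0,0,0],[0,0,0],[0,0,0],[0,0,0],[0,0,0],[0,0,0],[0,0,0],[0,0,0],[0,0,0]], fingers=[100,100,100,100,100,100,100,100,100,100])

```text
time: 17.7
ee_pos: [0.4867, 0.0155, 0.2467]
ee_rot: [3.126, -0.015, -1.854]
force: [0.7, -1.0, -0.4]
gripper_width: 0.0855
```

Run:
```python
from h import *
i,s=snap('wrist','w13'); print(s['ee_pos'],s['ee_rot'],s['ee_rot'][2]+np.pi)
cv2.imwrite('pics/w13b.png',cv2.resize(i[60:330,100:460],(800,600),interpolation=cv2.INTER_CUBIC))
```

```text
[0.48667923 0.01547095 0.24668799] [ 3.12589829 -0.01546831 -1.85381383] 1.2877788264465269
```

View pics/w13b.png

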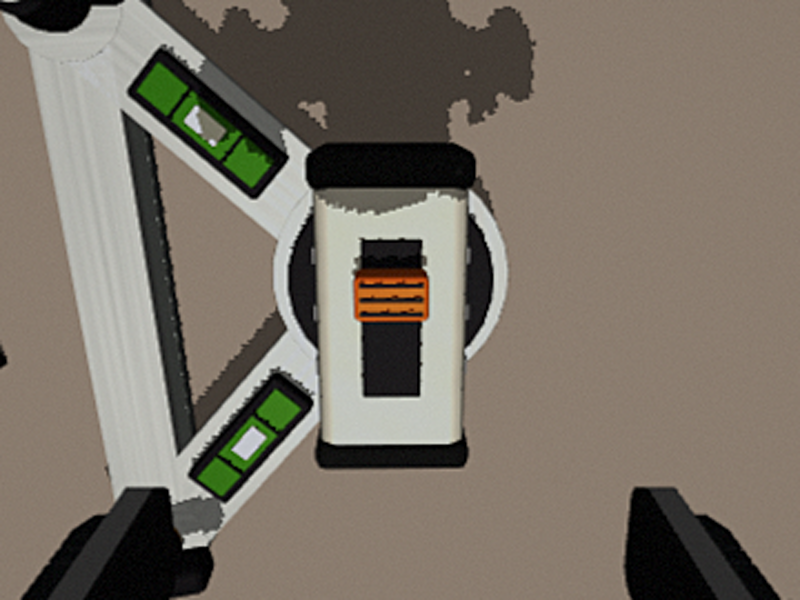

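Call:
servo_tool(delta_pos=[[10,38,10],[10,40,10],[10,40,10],[10,40,10],[10,40,10],[10,40,10],[10,40,5],[10,38,5],[0,0,0],[0,0,0]], delta_rot=[[0,0,0],[0,0,0],[0,0,0],[0,0,0],[0,0,0],[0,0,0],[0,0,0],[0,0,0],[0,0,0],[0,0,0]], fingers=[100,100,100,100,100,100,100,100,100,100])

```text
time: 18.75
ee_pos: [0.562, 0.3421, 0.2943]
ee_rot: [3.095, -0.036, -1.859]
force: [0.0, 0.4, 0.3]
gripper_width: 0.0853
```

Call:
servo_tool(delta_pos=[[0,0,0],[0,0,0]], delta_rot=[[0,0,0],[0,0,0]], fingers=[100,100])

```text
time: 18.95
ee_pos: [0.5611, 0.3405, 0.2921]
ee_rot: [3.092, -0.04, -1.86]
force: [-1.3, -0.2, -0.2]
gripper_width: 0.0857
```

Run:
```python
from h import *
i,s=snap('wrist','w14'); print(s['ee_pos'],s['ee_rot'],s['joint_pos'],proj('wrist',[.603,.418,.084],wristT(s)))
T=np.load('pics/w13.npy')
p=lambda u,v,z:pt('wrist',100+u/2.2222,60+v/2.2222,z,T)[:2]
h=lambda a,b:np.arctan2(*(b-a)[::-1])
print('slot',h(p(391,240,.113),p(392,397,.113)),'edges',h(p(313,190,.108),p(320,440,.108)),h(p(468,190,.108),p(465,440,.108)))
print('body mid',sum(p(*q,.112) for q in[(313,190),(468,190),(320,440),(465,440)])/4,'lock',p(391,300,.129))
```

```text
[0.56114662 0.34045568 0.29208984] [ 3.09171361 -0.03993635 -1.85976285] [ 0.44151551  0.55235087  0.84195057  1.9241833   0.00356513 -0.83943171] (np.float64(252.78310050922238), np.float64(268.1302166347387))
slot 1.2911995121227058 edges 1.2841385450793916 1.301457341721016
body mid [0.48656245 0.01595221] lock [0.48346941 0.00418491]
```

View pics/w14.png

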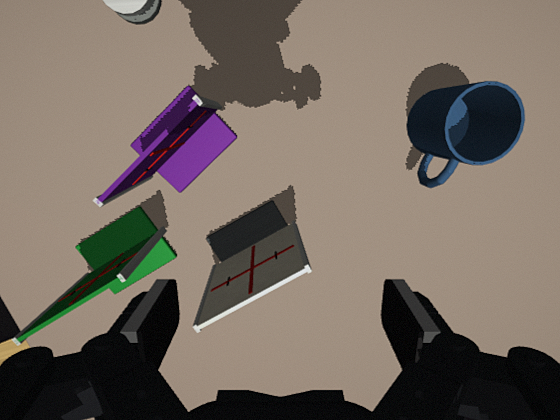

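Run:
```python
from h import *
s=manip.sense()
Rc=R.from_euler('xyz',s['ee_rot']); Rd=R.from_euler('xyz',[np.pi,0,-1.851])
print((Rd*Rc.inv()).as_rotvec())
```

```text
[ 0.02423102 -0.05885149  0.0100403 ]
```

Call:
servo_tool(delta_pos=[[-9,-37,-9],[-9,-37,-9],[-9,-37,-9],[-9,-37,-9],[-9,-37,-9],[-9,-37,-9],[-9,-37,-9],[-9,-37,-9],[-9,-37,-9],[-6,-33,-9]], delta_rot=[[0,0,0],[0,0,0],[0,0,0],[0,0,0],[0,0,0],[0,0,0],[0,0,0],[0,0,0],[0,0,0],[0,0,0]], fingers=[0,0,0,0,0,0,0,0,0,0])

```text
time: 20.0
ee_pos: [0.4654, -0.0434, 0.203]
ee_rot: [3.107, -0.036, -1.868]
force: [-0.1, 0.1, 0.4]
gripper_width: 0.0002
```

Run:
```python
from h import *
s=manip.sense()
Rc=R.from_euler('xyz',s['ee_rot']); Rd=R.from_euler('xyz',[np.pi,0,-1.851])
print((Rd*Rc.inv()).as_rotvec())
```

```text
[ 0.02456898 -0.04330548  0.01743154]
```

Call:
servo_tool(delta_pos=[[4,6,-15],[4,5,-15],[0,0,0],[0,0,0],[0,0,0]], delta_rot=[[0.012,-0.022,0.009],[0.012,-0.022,0.009],[0,0,0],[0,0,0],[0,0,0]], fingers=[0,0,0,0,0])

```text
time: 20.5
ee_pos: [0.4685, -0.0404, 0.1748]
ee_rot: [-3.134, -0.002, -1.866]
force: [-0.6, -0.7, -0.8]
gripper_width: 0.0
```

Run:
```python
from h import *
i,s=snap('wrist','w15'); print(s['ee_pos'],s['ee_rot'])
```

```text
[ 0.46846774 -0.0404471   0.17477538] [-3.13400188e+00 -1.65884589e-03 -1.86638527e+00]
```

View pics/w15.png

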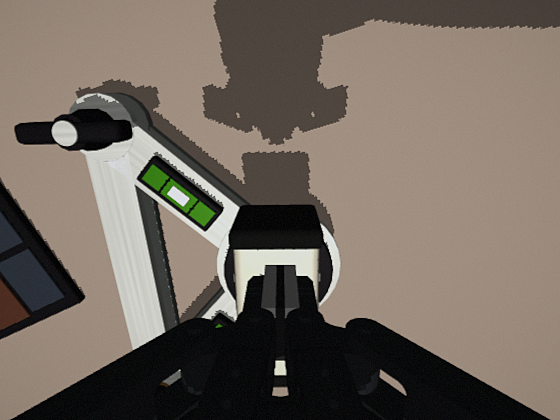

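Call:
servo_tool(delta_pos=[[4,7,-15],[2,4,-20],[0,0,-15],[0,0,0],[0,0,0]], delta_rot=[[-0.007,0,0.015],[0,0,0],[0,0,0],[0,0,0],[0,0,0]], fingers=[0,0,0,0,0])

```text
time: 21.05
ee_pos: [0.4789, -0.0287, 0.1296]
ee_rot: [-3.122, -0.009, -1.848]
force: [0.8, 0.4, -0.1]
gripper_width: 0.0
```

```bash
cat > rel.py <<'E'
from h import *
s=manip.sense(); d=np.array([np.cos(1.2915),np.sin(1.2915)]); r=s['ee_pos'][:2]-[.4873,.0150]
print('along',r@d,'lat(right+)',r[0]*d[1]-r[1]*d[0],'z',s['ee_pos'][2],'yaw',s['ee_rot'],'F',s['force'],'Falong',s['force'][:2]@d)
E
python3 rel.py
```

```text
along -0.044329325834455584 lat(right+) 0.0039233485556564845 z 0.12960100743368602 yaw [-3.12170366 -0.00856554 -1.84831747] F [ 0.8028354   0.37433423 -0.1284005 ] Falong 0.5811537597004186
```

Call:
servo_tool(delta_pos=[[-4,0,-4],[0,0,-4],[0,0,0],[0,0,0]], delta_rot=[[0,0,0],[0,0,0],[0,0,0],[0,0,0]], fingers=[0,0,0,0])

```text
time: 21.45
ee_pos: [0.4764, -0.0291, 0.1244]
ee_rot: [-3.117, -0.008, -1.848]
force: [-1.0, -0.3, -0.1]
gripper_width: 0.0001
```

```bash
python3 rel.py
```

```text
along -0.045394037420448806 lat(right+) 0.0016976838968466215 z 0.12436700050853985 yaw [-3.11669956 -0.00840228 -1.84825167] F [-1.01503106 -0.31144398 -0.07995432] Falong -0.5791984821003755
```

Call:
servo_tool(delta_pos=[[-1,0,-3],[1.2,4.8,0],[1.2,4.8,0],[1.2,4.8,0],[1.2,4.8,0],[1.2,4.8,0],[0,0,0]], delta_rot=[[0,0,0],[0,0,0],[0,0,0],[0,0,0],[0,0,0],[0,0,0],[0,0,0]], fingers=[0,0,0,0,0,0,0])

```text
time: 22.15
ee_pos: [0.4824, -0.004, 0.1217]
ee_rot: [-3.115, -0.01, -1.849]
force: [-0.0, -0.4, 0.2]
gripper_width: 0.0001
```

```bash
python3 rel.py
```

```text
along -0.019571356723159024 lat(right+) 0.0005217157490732061 z 0.12165095826283776 yaw [-3.114865   -0.01039138 -1.84892276] F [-0.04066431 -0.4273941   0.19939942] Falong -0.42204274420173427
```

Call:
servo_tool(delta_pos=[[1.3,4.8,0],[1.3,4.8,0],[0.8,2.9,0],[0,0,0]], delta_rot=[[0,0,0],[0,0,0],[0,0,0],[0,0,0]], fingers=[0,0,0,0])

```text
time: 22.55
ee_pos: [0.4858, 0.0078, 0.1217]
ee_rot: [-3.114, -0.016, -1.85]
force: [-0.4, -2.3, 0.4]
gripper_width: -0.0002
```

```bash
python3 rel.py
```

```text
along -0.007349425971832761 lat(right+) 0.0005794888165538011 z 0.12174809724551972 yaw [-3.11433085 -0.015527   -1.84981536] F [-0.4318535  -2.32446385  0.39207741] Falong -2.3534431717475974
```

Call:
servo_tool(delta_pos=[[0.8,2.9,0],[0.8,2.9,0],[0,0,0]], delta_rot=[[0,0,0],[0,0,0],[0,0,0]], fingers=[0,0,0])

```text
time: 22.85
ee_pos: [0.4857, 0.0075, 0.1219]
ee_rot: [-3.114, -0.031, -1.854]
force: [-0.0, 0.3, -1.5]
gripper_width: -0.0
```

```bash
python3 rel.py
```

```text
along -0.007622056980180793 lat(right+) 0.0005206833781342523 z 0.12194601196755629 yaw [-3.11438339 -0.03139085 -1.85372927] F [-0.02606851  0.29863798 -1.49508343] Falong 0.27987911342386873
```

Call:
servo_tool(delta_pos=[[-1,-4,0],[-1,-4,10],[0,0,30],[-5,-15,40],[0,0,40],[-10,-30,0],[0,0,0],[0,0,0],[0,0,0]], delta_rot=[[0,0,0],[0,0,0],[0,0,0],[0,0,0],[0,0,0],[0,0,0],[0,0,0],[0,0,0],[0,0,0]], fingers=[0,0,0,50,100,100,100,100,100])

```text
time: 23.75
ee_pos: [0.4672, -0.0428, 0.2504]
ee_rot: [-3.113, -0.018, -1.85]
force: [-0.2, 0.2, 0.7]
gripper_width: 0.0848
```

```bash
python3 rel.py
python3 - <<'E'
from h import *
i,s=snap('wrist','w16')
cv2.imwrite('pics/w16b.png',cv2.resize(i,(800,600),interpolation=cv2.INTER_CUBIC))
E
```

```text
along -0.061096174795986447 lat(right+) -0.003387768432272009 z 0.2504030180055988 yaw [-3.11287607 -0.01823185 -1.85029748] F [-0.19055856  0.21550849  0.68728342] Falong 0.15462440925535542
```

View pics/w16b.png

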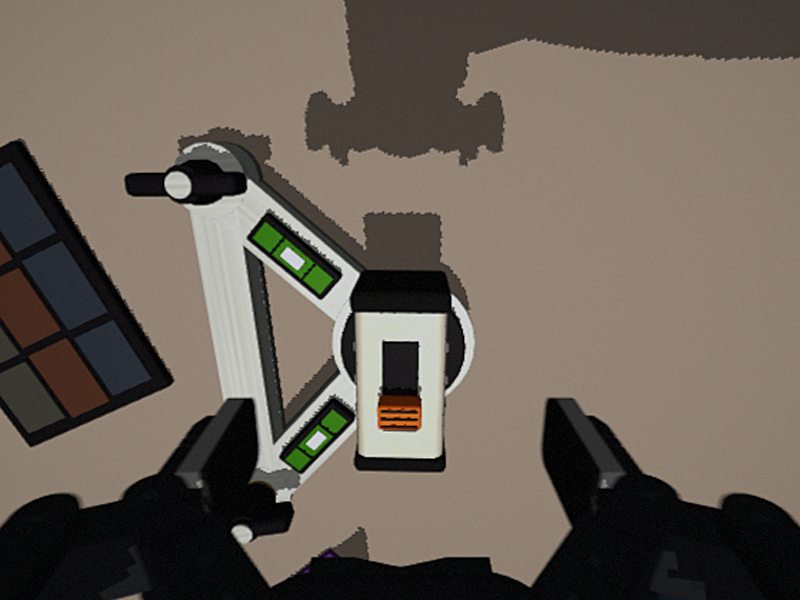

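Run:
```python
from h import *
T=np.load('pics/w16.npy'); k=800/560
p=lambda u,v,z:pt('wrist',u/k,v/k,z,T)[:2]
d=np.array([np.cos(1.2915),np.sin(1.2915)])
h=lambda a,b:np.arctan2(*(b-a)[::-1])
print('lock along',(p(400,411,.131)-[.4873,.015])@d)
print('edges',h(p(356,312,.108),p(357,458,.108)),h(p(447,312,.108),p(444,458,.108)),'mid',sum(p(*q,.112) for q in[(356,312),(447,312),(357,458),(444,458)])/4)
i=cv2.imread('pics/w16.png')
cv2.imwrite('pics/w16c.png',cv2.resize(i[140:340,165:325],(640,600+200),interpolation=cv2.INTER_CUBIC)[:600]); 
cv2.imwrite('pics/w16d.png',cv2.resize(i[220:340,185:325],None,fx=5,fy=5,interpolation=cv2.INTER_CUBIC))
```

```text
lock along 0.006755644063589044
edges 1.273646053360893 1.299893280586784 mid [0.48654643 0.01681368]
```

View pics/w16d.png

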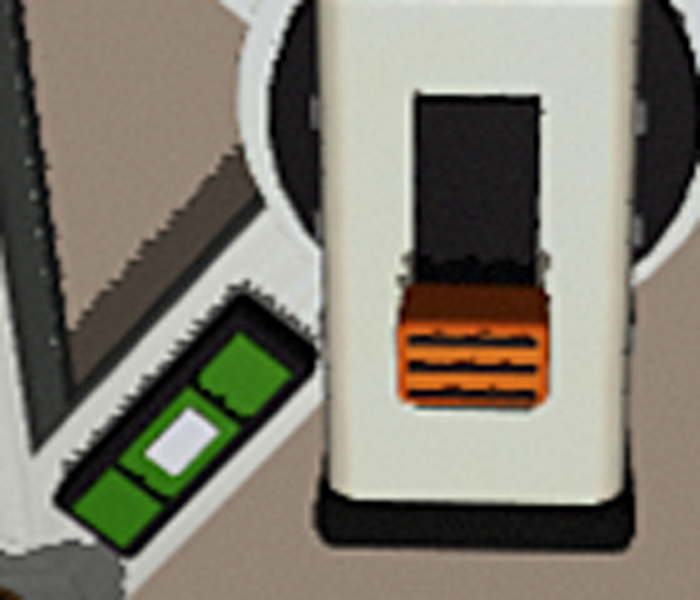

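View pics/w16c.png

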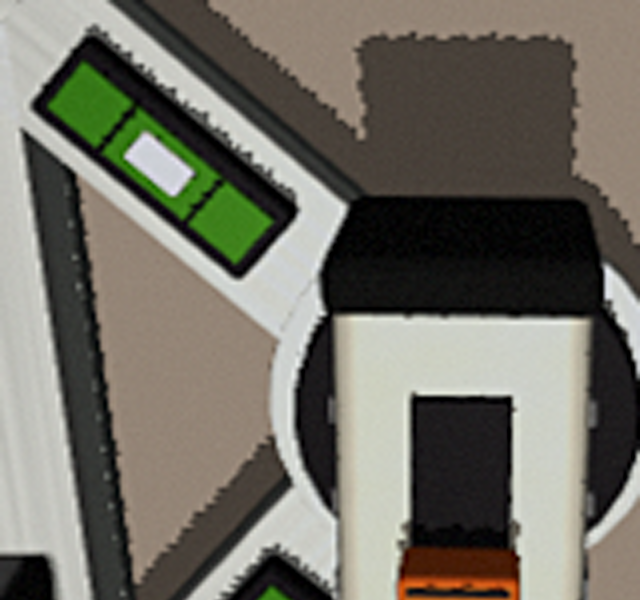

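Run:
```python
from h import *
d=np.array([np.cos(1.2915),np.sin(1.2915)])
T=np.load('pics/w13.npy'); a=lambda u,v,z,T:(pt('wrist',u,v,z,T)[:2]-[.4873,.015])@d
f=lambda v:60+v/2.2222
print('before: slot rear,front',a(276,f(240),.112,T),a(276,f(397),.112,T),'button top rear,front',a(276,f(277),.131,T),a(276,f(320),.131,T))
T=np.load('pics/w16.npy'); g=lambda v:220+v/5
print('after: slot rear',a(280,g(94),.112,T),'button top rear,front',a(280,g(322),.131,T),a(280,g(407),.131,T))
```

```text
before: slot rear,front -0.02933887986390435 0.030643698376906395 button top rear,front -0.01993702026498952 -0.004877707850291438
after: slot rear -0.02955206237211071 button top rear,front 0.003696024211437324 0.01965805902875313
```

Call:
servo_tool(delta_pos=[[5,15,0],[5,15,0],[5,15,0],[5,13,0],[0,0,0],[0,0,0],[0,0,0]], delta_rot=[[0,0,0],[0,0,0],[0,0,0],[0,0,0],[0,0,0],[0,0,0],[0,0,0]], fingers=[100,100,100,100,100,100,100])

```text
time: 24.5
ee_pos: [0.4852, 0.0208, 0.2449]
ee_rot: [-3.124, -0.018, -1.845]
force: [-0.7, -0.6, 1.0]
gripper_width: 0.0854
```

Run:
```python
from h import *
i,s=snap('wrist','w17'); print(s['ee_pos'],s['ee_rot'])
cv2.imwrite('pics/w17b.png',cv2.resize(i[60:330,100:460],(800,600),interpolation=cv2.INTER_CUBIC))
# slot edge fit: dark/bright transition around slot; use housing outer edges vs. rows
for n in ('w13','w17'):
    im=cv2.imread(f'pics/{n}.png'); T=np.load(f'pics/{n}.npy'); m=((im.astype(int).min(2)>95)).astype(np.uint8)
    c,_=cv2.findContours(m,cv2.RETR_LIST,cv2.CHAIN_APPROX_NONE)
    sl=im.max(2)<60
    L=[];
    for v in range(165 if n=='w13' else 165,240):
        r=sl[v,255:300]; 
        if 15<r.sum()<40: u=np.where(r)[0]; L.append((255+(u[0]+u[-1])/2,v))
    L=np.array(L); print(n,len(L),L[[0,-1]] if len(L) else '')
    if len(L):
        k=np.polyfit(L[:,1],L[:,0],1); v0,v1=L[0,1],L[-1,1]
        a=pt('wrist',np.polyval(k,v0),v0,.112,T);b=pt('wrist',np.polyval(k,v1),v1,.112,T); print(np.arctan2((b-a)[1],(b-a)[0]))
```

```text
[0.48515138 0.02084282 0.2449046 ] [-3.12407892 -0.01823826 -1.84498871]
w13 51 [[276. 168.]
 [276. 237.]]
1.2883788056819654
w17 49 [[278. 165.]
 [277. 233.]]
1.2760975060391477
```

View pics/w17b.png

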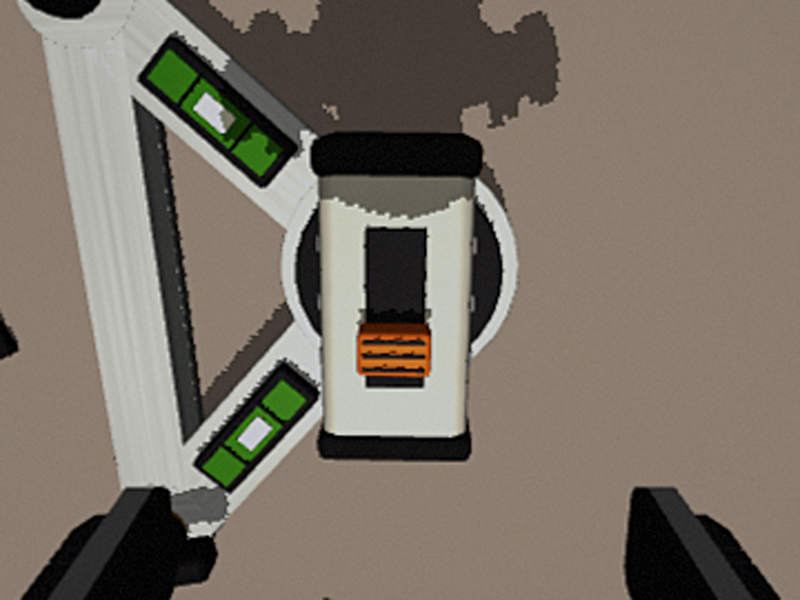

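Run:
```python
from h import *
P={}
for n in ('w13','w17'):
    im=cv2.imread(f'pics/{n}.png'); T=np.load(f'pics/{n}.npy')
    g=cv2.cvtColor(im,cv2.COLOR_BGR2GRAY).astype(float)
    big=cv2.GaussianBlur(g,(0,0),0.8)
    def fit(v0,v1,ul,ur,bright_first):
        pts=[]
        for v in range(v0,v1):
            d=np.diff(big[v,ul:ur]); d=-d if bright_first else d
            w=np.clip(d,0,None)**2; pts.append((ul+.5+(w*np.arange(len(w))).sum()/w.sum(),v))
        pts=np.array(pts); k=np.polyfit(pts[:,1],pts[:,0],1); r=pts[:,0]-np.polyval(k,pts[:,1]); 
        good=abs(r)<1; k=np.polyfit(pts[good,1],pts[good,0],1); r=r[good].std()
        a=pt('wrist',np.polyval(k,v0),v0,.112,T);b=pt('wrist',np.polyval(k,v1),v1,.112,T)
        return np.arctan2((b-a)[1],(b-a)[0]),r,k
    s=(170,179) 
    # end-row slot centres and the slot edges clear of the button
    rng=(208,234) if n=='w13' else (165,198)
    print(n,[fit(*rng,258,270,True),fit(*rng,284,298,False)])
    # housing front end cap line (white->black) : perpendicular to heading
    vs=[]
    for u in range(252,300):
        c=big[235:275,u] if n=='w13' else big[232:272,u]
        d=np.clip(-np.diff(c),0,None)**2; base=235 if n=='w13' else 232
        vs.append((u,base+.5+(d*np.arange(len(d))).sum()/d.sum()))
    vs=np.array(vs); k=np.polyfit(vs[:,0],vs[:,1],1); r=vs[:,1]-np.polyval(k,vs[:,0]); gd=abs(r)<1; k=np.polyfit(vs[gd,0],vs[gd,1],1)
    a=pt('wrist',252,np.polyval(k,252),.11,T);b=pt('wrist',300,np.polyval(k,300),.11,T)
    print(' cap heading',np.arctan2((b-a)[1],(b-a)[0])-np.pi/2, np.arctan2((b-a)[1],(b-a)[0])+np.pi/2)
```

```text
w13 [(np.float64(1.2915410420462636), np.float64(0.09671101158955571), array([1.88584687e-02, 2.58216324e+02])), (np.float64(1.2817092600885343), np.float64(0.1372033268424666), array([-1.46474473e-02,  2.92185908e+02]))]
 cap heading 1.2865072261786592 4.428099879768452
w17 [(np.float64(1.2949536253669174), np.float64(0.16764488662046734), array([1.09374894e-02, 2.61716767e+02])), (np.float64(1.2839485937550692), np.float64(0.13607739718458406), array([-2.33720140e-02,  2.95631721e+02]))]
 cap heading 1.285413564313826 4.427006217903619
```

Run:
```python
from h import *
print(order.finish_job())
```

```text
the job is handed in; nothing more can be done
None
```

The job is done in the order asked and handed in at about 24.6 s, well under the 72 s limit; the interface gives no verdict.

- **Levelling:** I gripped each wing knob and turned it, the right one about 1.17 rad anticlockwise and the left one about 1.35 rad clockwise. Both bubbles were between their lines right after that, and still were in the last picture. In that picture the left vial was clear, and part of the right one was in shadow.
- **Aiming:** I picked the white card, not the green or purple look-alikes. I gripped the laser's housing and turned it to a heading of about 1.29 rad. The line to the red cross is also about 1.29 rad. A close wrist view put the cross within 1 pixel of where I had placed it.
- **Lock:** I pushed the button forward with closed fingers until it stopped. It moved about 24 mm in the pictures, which is its full travel.

**Last check on the heading:** the single-edge readings spread from about 1.28 to 1.295 rad, centred on 1.287 before and after the lock push. That is about 1 to 2 mm from the cross at the card. One rougher automatic fit read 1.276; I discounted it because the orange button disturbed that fit.

The arm was clear of everything when I handed in. I did not touch the card or the other things on the table.

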